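Close up the vial rows of the sampler feed tray

ROBOT

A 7-joint arm with a two-finger parallel gripper is mounted at the origin on the work surface. World frame = base frame: x ahead of the robot, y to its left, z up, the work surface at z = 0. Lengths are in m, angles in degrees, forces in N, time in s.
With the tool pointing down it reaches from about 0.425 to 0.875 m from the base axis. Payload 4.7 kg.
Tool frame: the origin (TCP) lies at the very end of the fingers, on their centre line; the grasp point (between the pads) lies 19 mm behind it; z points along the fingers, y is the line along which they close (so a half turn about z gives the same grasp; the last joint's range is limited). The gripper opens to 87 mm and grips with 3 to 60 N. Pads are 19 mm wide; open, the fingers measure 117 mm over their backs; the gripper's body (75 mm by 190 mm) begins 51 mm behind the grasp point.
Start: joints at [75.35, 18.392, -4.016, 83.108, 1.295, 78.541, -3.26], TCP at [0.173, -0.627, 0.223] pointing down, gripper open.
Joint ranges: [-163.93, 163.93], [-17.29, 119.83], [-79.2, 71.16], [3.27, 140.29], [-89.18, 269.18], [5.43, 117.66], [-154.24, 154.24]. Speed limits (degrees/s): [147.25, 147.25, 180, 180, 180, 180, 180].

INTERFACE

Orientations are given as a 3x3 rotation matrix whose columns are the frame's x, y, z axes.
In Python, from plant import robot gives the robot as it stands.
- The arm moves only by the tool arm_command, never from a script. Its arguments are lists of equal length, an entry for each row: "translation": the shift along the world's x, y, z in cm, a list of three; "delta_rot": the turn, a rotation vector about the world's x, y, z in rad, a list of three; "jaw": the closure, from 0 (fully open) to 1 (shut). In form: {"translation": [[x, y, z], ...], "delta_rot": [[wx, wy, wz], ...], "jaw": [jaw, ...]}. A call has exactly 8 rows; each row shifts and turns the commanded pose from where the row before left it; what a row does not reach is not made up. A row lasts 1/8 s, in which the tool goes at most 62.5 mm and 10.7 degrees, less where a joint would pass 70% of its speed; a pose out of reach is approached as far as the arm can. A call is refused whole if a number of a shift passes 6.25 or a number of a turn 0.188, either way. A call with a gripper value outside its range is refused whole. The fingers move at their own pace and stop on an object; the grip force is fixed at half the most. Time passes only in rows, so rows that do not move let the fingers close, or fill a call up. It gives the time, the measured TCP pose, the force, the opening and the grip force at its end, in the units of the state.
- robot.get_obs(): the state, without advancing time (a new reading comes with each control period).
- robot.get_image(name): name is "side" or "top"; returns the picture (384x512x3 uint8, blue, green, red); there is no depth.
- robot.camera_params(name): a dict with "K" (3x3 intrinsics, pixels), "distortion" ([k1, k2, p1, p2, k3] as OpenCV has them; the pictures are not rectified), "view" (4x4, takes a point from world to camera coordinates). Camera axes: x right, y up, looking along -z (the intrinsics and any distortion apply to the point x, -y, -z); pixel columns grow to the right and rows downward; lengths in m; the calibration is good to about 2 mm. A picture is of the moment at which its call begins. camera_params takes no time and is no camera call.
- robot.finish_job(): hands the job in; it is judged then, once.
The state is a dict: "clock": time; "joint_pos": joint angles; "joint_velocities": joint speeds; "joint_efforts": joint torques, N m; "tcp_pos": TCP position; "eef_rot": TCP orientation; "contact_force": force on the tool from outside, world axes, zero at the start; "torque": the same for the moment, N m; "opening": finger opening in m; "grasp_force": force on a finger pad.
Only numpy, scipy, OpenCV 4.12 (cv2) and the standard library are available. Lean on these libraries where they do the work, as an engineer would, in place of code of your own. Each camera call takes 0.05 s, during which the arm holds its last target. There are 200 camera calls.

TASK

One of the three vial rows in the sampler's feed tray is a vial short: stand the spare vial from the bench in that row (its pusher must be drawn back to make room), setting it down rather than dropping it. Slide all three pushers up so that every row of three stands closed up against its gate, vial touching vial with no gaps. Do not tip any vial over, leave the other vials in their rows, and leave the bottle, tip box, beaker and timer where they are.

Things in the scene. Friction and masses are not known exactly. Their poses are not given: they have to be found in the camera images.
- tray: white deck plate, 210 x 355 x 12 mm, fixed. Origin: underside, at mid-length of the three lanes that stand on it; its y axis runs along the lanes towards their gates (plate from y -155 to +200 mm). Behind the gates at y +180 mm rises an 18 mm steel mast with a grey reader head (50 x 34 mm) whose top is 240 mm above the bench.
- mast_top (a point): top of the reader head on the mast, 240 mm above the bench: an obstacle to be carried over or round
- lane_a: aluminium channel, 46 x 290 mm, one of three alike at 66 mm pitch on the deck (their order varies). Origin: centre of its underside, 12 mm above the bench; y along it to the gate, z up. Floor at z 6 mm, side walls to z 28 mm, 33 mm apart; gate: end plate to z 46 mm, inner face at y +137 mm. Holds three spaced-out vials.
- pusher_a (a joint): white pusher sliding in lane a: 0 = fully back, grows (m) towards the gate, travel 0.160; its pushing face stands at lane y = -0.075 + value, so three touching vials against the gate stop it at 0.131. Slides with some 1.5 N and stays where left.
- grip_a (a point): centre of the top of pusher a's upright grip fin, 90 mm above the bench. Fin: 16 mm across the lane, 22 mm along it, 55 mm tall and free on all sides, standing on a low shoe; its centre is 42 mm behind the pushing face, a plate reaching 59 mm above the bench.
- lane_b: aluminium channel, 46 x 290 mm, one of three alike at 66 mm pitch on the deck (their order varies). Origin: centre of its underside, 12 mm above the bench; y along it to the gate, z up. Floor at z 6 mm, side walls to z 28 mm, 33 mm apart; gate: end plate to z 46 mm, inner face at y +137 mm. Holds three spaced-out vials.
- pusher_b (a joint): white pusher sliding in lane b: 0 = fully back, grows (m) towards the gate, travel 0.160; its pushing face stands at lane y = -0.075 + value, so three touching vials against the gate stop it at 0.131. Slides with some 1.5 N and stays where left.
- grip_b (a point): centre of the top of pusher b's upright grip fin, 90 mm above the bench. Fin: 16 mm across the lane, 22 mm along it, 55 mm tall and free on all sides, standing on a low shoe; its centre is 42 mm behind the pushing face, a plate reaching 59 mm above the bench.
- lane_c: aluminium channel, 46 x 290 mm, one of three alike at 66 mm pitch on the deck (their order varies). Origin: centre of its underside, 12 mm above the bench; y along it to the gate, z up. Floor at z 6 mm, side walls to z 28 mm, 33 mm apart; gate: end plate to z 46 mm, inner face at y +137 mm. Holds two vials: the short row.
- pusher_c (a joint): white pusher sliding in lane c: 0 = fully back, grows (m) towards the gate, travel 0.160; its pushing face stands at lane y = -0.075 + value, so three touching vials against the gate stop it at 0.131. Slides with some 1.5 N and stays where left.
- grip_c (a point): centre of the top of pusher c's upright grip fin, 90 mm above the bench. Fin: 16 mm across the lane, 22 mm along it, 55 mm tall and free on all sides, standing on a low shoe; its centre is 42 mm behind the pushing face, a plate reaching 59 mm above the bench.
- vial_a1: amber glass vial with black cap, standing upright in lane a: 27 mm diameter up to 45 mm, cap 23 mm diameter from 46 to 60 mm, 30 g. Origin: centre of its underside, z up
- vial_a2: amber glass vial with black cap, standing upright in lane a: 27 mm diameter up to 45 mm, cap 23 mm diameter from 46 to 60 mm, 30 g. Origin: centre of its underside, z up
- vial_a3: amber glass vial with black cap, standing upright in lane a: 27 mm diameter up to 45 mm, cap 23 mm diameter from 46 to 60 mm, 30 g. Origin: centre of its underside, z up
- vial_b1: amber glass vial with black cap, standing upright in lane b: 27 mm diameter up to 45 mm, cap 23 mm diameter from 46 to 60 mm, 30 g. Origin: centre of its underside, z up
- vial_b2: amber glass vial with black cap, standing upright in lane b: 27 mm diameter up to 45 mm, cap 23 mm diameter from 46 to 60 mm, 30 g. Origin: centre of its underside, z up
- vial_b3: amber glass vial with black cap, standing upright in lane b: 27 mm diameter up to 45 mm, cap 23 mm diameter from 46 to 60 mm, 30 g. Origin: centre of its underside, z up
- vial_c1: amber glass vial with black cap, standing upright in lane c: 27 mm diameter up to 45 mm, cap 23 mm diameter from 46 to 60 mm, 30 g. Origin: centre of its underside, z up
- vial_c2: amber glass vial with black cap, standing upright in lane c: 27 mm diameter up to 45 mm, cap 23 mm diameter from 46 to 60 mm, 30 g. Origin: centre of its underside, z up
- spare: the spare vial, same as the others (27 mm diameter, 60 mm tall), standing on the bench to one side of the tray. Origin: centre of its underside, z up
- bottle: bystander: glass reagent bottle with blue cap, 76 mm diameter, 190 mm tall; origin centre of underside
- tip_box: bystander: clear tip box with yellow tips, 87 x 122 x 75 mm; origin centre of underside
- beaker: bystander: glass beaker, 72 mm diameter, 85 mm tall; origin centre of underside
- timer: bystander: flat white bench timer, 65 x 65 x 22 mm, beyond the tray; origin centre of underside

How it is judged (in metres and radians):
On the way:
1. the spare vial stands upright on the floor of the short lane (x of spare in the frame of lane_c between -0.006 and 0.006 m and z of spare in the frame of lane_c between 0.003 and 0.011 m and angle between spare's own z axis and vertical below 0.12 rad and y of spare in the frame of lane_c below 0.13 m and contact force between the fingers and spare below 0.05 N), for 0.2 s.
At the end, for the whole second after the job is handed in: the spare vial stands in the short lane c, and each of the three pushers is closed up on its row of three upright vials, with less than 4 mm of slack left in the row (pusher values between 0.127 and 0.1345); all vials upright (within 0.12 rad) on the floors of their lanes and at rest (x of spare in the frame of lane_c between -0.006 and 0.006 m and z of spare in the frame of lane_c between 0.003 and 0.011 m and angle between each of spare, vial_a1, vial_a2, vial_a3, vial_b1, vial_b2, vial_b3, vial_c1, vial_c2, spare's own z axis and vertical below 0.12 rad and y of spare in the frame of lane_c between 0.05 and 0.13 m and value of joint pusher_a between 0.127 and 0.1345 m and value of joint pusher_b between 0.127 and 0.1345 m and value of joint pusher_c between 0.127 and 0.1345 m and linear speed of each of vial_a1, vial_a2, vial_a3, vial_b1, vial_b2, vial_b3, vial_c1, vial_c2, spare below 0.02 m/s and x of vial_a1 in the frame of lane_a between -0.006 and 0.006 m and z of each of vial_a1, vial_a2, vial_a3 in the frame of lane_a below 0.011 m and x of vial_a2 in the frame of lane_a between -0.006 and 0.006 m and x of vial_a3 in the frame of lane_a between -0.006 and 0.006 m and x of vial_b1 in the frame of lane_b between -0.006 and 0.006 m and z of each of vial_b1, vial_b2, vial_b3 in the frame of lane_b below 0.011 m and x of vial_b2 in the frame of lane_b between -0.006 and 0.006 m and x of vial_b3 in the frame of lane_b between -0.006 and 0.006 m and x of vial_c1 in the frame of lane_c between -0.006 and 0.006 m and z of each of vial_c1, vial_c2 in the frame of lane_c below 0.011 m and x of vial_c2 in the frame of lane_c between -0.006 and 0.006 m); the robot touches nothing.
It fails at once if the bottle, tip box, beaker or timer is moved by more than 20 mm (distance of any of bottle, tip_box, beaker, timer from where it was at the start of the episode above 0.02 m).
It fails at once if a vial is tipped over (by more than 0.7 rad) (angle between any of vial_a1, vial_a2, vial_a3, vial_b1, vial_b2, vial_b3, vial_c1, vial_c2, spare's own z axis and vertical above 0.7 rad).
It fails at once if a vial other than the spare is lifted out of its lane (by more than 20 mm) (z of any of vial_a1, vial_a2, vial_a3 in the frame of lane_a above 0.026 m or z of any of vial_b1, vial_b2, vial_b3 in the frame of lane_b above 0.026 m or z of any of vial_c1, vial_c2 in the frame of lane_c above 0.026 m).
It fails at once if the spare vial is let go more than 20 mm above the lane's floor (z of spare in the frame of lane_c above 0.026 m and contact force between the fingers and spare below 0.01 N).
It also fails if it takes over 72 s, if anything falls off the work surface, if the arm or the gripper's body presses on something with over 40 N, if the wrist force passes 120 N, or if a joint passes its speed limit or range.

## Working session

There is one attempt and no reset: what is moved stays moved. The work goes in short steps, Python scripts to look and compute and a tool call to move; the robot and the scene stay as the last step left them, time stands still between calls to the robot, and variables do not carry over. Pictures are saved under pics/ and viewed, at most 10 in all, crops included, and the job is handed in when it is done.

Besides the shell and the picture viewer there is one more tool, called after "Request:" as name(argument=value, ...), one argument or row to a line, values as JSON. arm_command: Moves the arm, as the interface text tells. Its arguments: {"type":"object","properties":{"translation":{"type":"array"},"delta_rot":{"type":"array"},"jaw":{"type":"array"}},"required":["translation","delta_rot","jaw"]}

```bash
mkdir -p pics; ls; python3 - <<'E'
from plant import robot
import cv2,numpy as np
np.set_printoptions(precision=4,suppress=True)
for n in ("side","top"):
    cv2.imwrite(f"pics/{n}0.png",robot.get_image(n)); p=robot.camera_params(n); print(n,p["K"],p["distortion"],p["view"])
o=robot.get_obs(); print(o)
E
```

```text
pics
side [[468.756    0.     257.2015]
 [  0.     468.756  192.9588]
 [  0.       0.       1.    ]] [-0.0364  0.      0.      0.      0.    ] [[ 0.8001 -0.5999 -0.0064 -0.5026]
 [ 0.3719  0.4876  0.7899 -0.3511]
 [-0.4707 -0.6344  0.6132 -1.0123]
 [ 0.      0.      0.      1.    ]]
top [[356.3005   0.     253.3961]
 [  0.     356.3005 190.8106]
 [  0.       0.       1.    ]] [0.0085 0.     0.     0.     0.    ] [[ 0.1561 -0.9877  0.0055 -0.0814]
 [ 0.9644  0.1536  0.2154 -0.637 ]
 [-0.2136 -0.0283  0.9765 -1.0918]
 [ 0.      0.      0.      1.    ]]
{'clock': 0.1, 'joint_pos': array([75.3496, 18.435 , -4.0166, 83.1666,  1.2984, 78.5424, -3.2589]), 'joint_velocities': array([-0.1131, -0.0546,  0.0366, -0.1161, -0.0544,  0.0018,  0.019 ]), 'joint_efforts': array([  0.    , -49.2571,  -0.4058, -31.3397,  -0.0643,   0.0395,
         0.0001]), 'tcp_pos': array([ 0.1731, -0.626 ,  0.2216]), 'eef_rot': array([[ 0.9638,  0.2666, -0.0006],
       [ 0.2666, -0.9638,  0.0016],
       [-0.0001, -0.0017, -1.    ]]), 'contact_force': array([ 0.5694,  0.2325, -0.2532]), 'torque': array([ 0.0068, -0.0291,  0.017 ]), 'grasp_force': 0.0, 'opening': 0.08693327879125562}
```

View pics/top0.png

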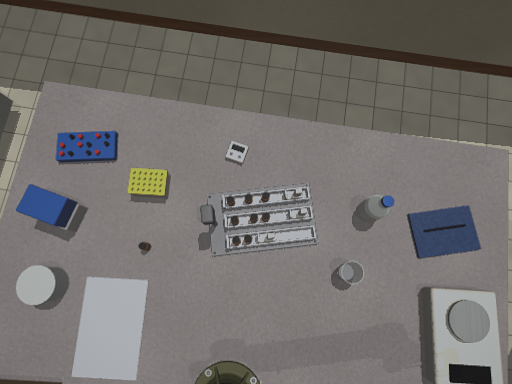

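View pics/side0.png

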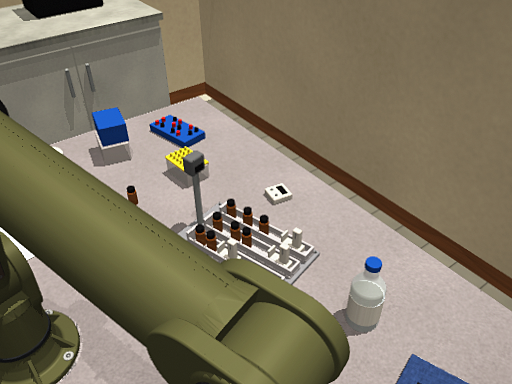

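Top view: the tray is at about (215-315, 185-255) with its gates at the left and the mast at (207,213). The spare is at (145,246), and the short lane is the bottom one, with vials at (236,240) and (248,240). In the side view the arm partly covers the tray's near corner. Next I'll enlarge both.

```bash
cat > h.py <<'E'
from plant import robot
import cv2,numpy as np
np.set_printoptions(precision=4,suppress=True)
P={n:robot.camera_params(n) for n in ("side","top")}
def ray(n,uv):
    p=P[n];x,y=cv2.undistortPoints(np.array([[uv]],float),np.array(p["K"]),np.array(p["distortion"]))[0,0]
    V=np.array(p["view"]);R=V[:3,:3];d=R.T@np.array([x,-y,-1.]);return -R.T@V[:3,3],d/np.linalg.norm(d)
def onz(n,uv,z):
    o,d=ray(n,uv);return o+d*(z-o[2])/d[2]
def tri(a,b):  # top px, side px -> point, miss
    o1,d1=ray("top",a);o2,d2=ray("side",b)
    t=np.linalg.lstsq(np.c_[d1,-d2],o2-o1,rcond=None)[0];p,q=o1+d1*t[0],o2+d2*t[1]
    return (p+q)/2,np.linalg.norm(p-q)
def proj(n,X):
    p=P[n];V=np.array(p["view"]);c=V[:3,:3]@np.array(X,float)+V[:3,3]
    return cv2.projectPoints(np.array([[c[0],-c[1],-c[2]]]),np.zeros(3),np.zeros(3),np.array(p["K"]),np.array(p["distortion"]))[0].ravel()
def blobs(m,mn=4):
    n,_,s,c=cv2.connectedComponentsWithStats(m.astype(np.uint8));return [(c[i].round(1),s[i][:5]) for i in range(1,n) if s[i][4]>=mn]
E
python3 - <<'E'
from h import *
t=cv2.imread("pics/top0.png");s=cv2.imread("pics/side0.png")
cv2.imwrite("pics/t1.png",cv2.resize(t[176:264,195:325],None,fx=6,fy=6,interpolation=cv2.INTER_CUBIC))
cv2.imwrite("pics/s1.png",cv2.resize(s[180:290,118:328],None,fx=3.8,fy=3.8,interpolation=cv2.INTER_CUBIC))
for n,i,(a,b,c,d) in (("top",t,(180,262,130,318)),("side",s,(178,285,120,330))):
    k=i[a:b,c:d].astype(int)
    print(n,"black");[print(q+[c,a],w) for q,w in blobs(k.max(2)<40)]
    print("amber");[print(q+[c,a],w) for q,w in blobs((k[...,2]-k[...,0]>30))]
E
```

```text
top black
amber
[147.8 187. ] [  0   0  37  16 536]
[266.2 199. ] [135  18   4   3   5]
[263.9 217.8] [132  35   6   5   8]
[244.2 239.5] [114  58   2   4   4]
[237.8 243. ] [107  62   3   3   4]
[247.8 242.2] [117  62   3   2   4]
[146.6 246. ] [16 64  2  5  5]
side black
[130.3 189. ] [ 7  8  8  7 43]
[281.2 189.5] [156   8  11   8  41]
[230.2 202.4] [107  21   7   8  45]
[247.1 210.8] [124  29   7   8  48]
[216.6 215.5] [93 34  8  8 52]
[263.4 218.9] [140  37   8   8  52]
[234.5 224.9] [111  43   8   9  58]
[199.4 228.4] [75 46  9  9 59]
[246.  230.9] [123  49   7   9  56]
[210.3 234.4] [87 53  8  8 56]
[241.8 279. ] [111  95  23  12  40]
amber
[325.  179.5] [204   0   3   5   8]
[173.6 255.7] [   0   11  171   96 6817]
[231.3 210.3] [106  26  10  14  95]
[247.7 218.8] [122  33  11  16 106]
[217.7 224.1] [ 92  39  11  15 110]
[263.8 227.1] [139  43  10  14 105]
[241.2 236.7] [110  49  22  21 220]
[206.2 240.1] [ 75  52  22  21 235]
```

View pics/t1.png

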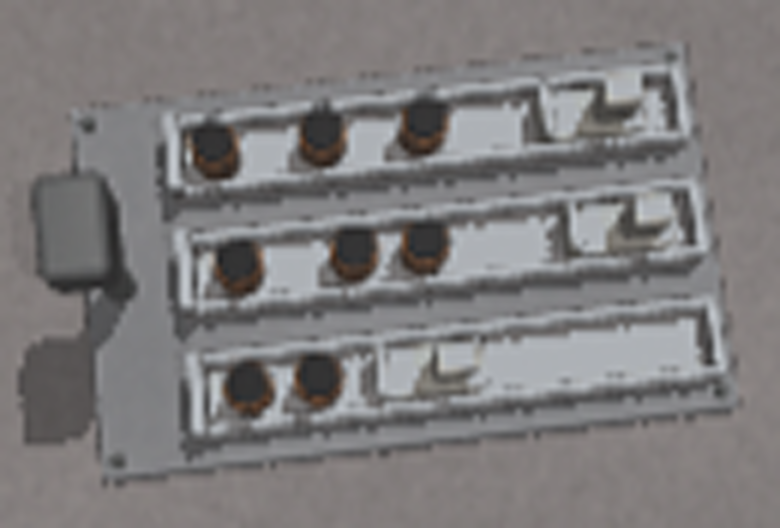

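View pics/s1.png

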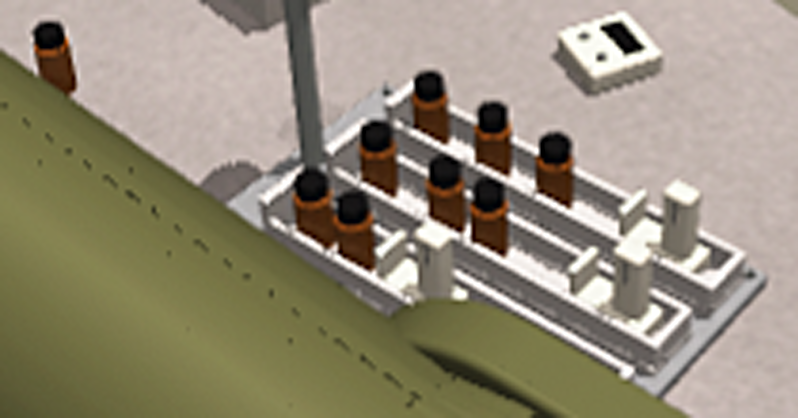

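The enlarged top view shows eight dark caps in three lanes. The far and middle pushers are well back, and the short (near) lane's pusher sits right behind its two vials, with its fin at about (458,355) in the crop. The side crop shows fin tops at (684,187), (634,243) and (435,234), and the spare's cap at (50,35).

```bash
python3 - <<'E'
from h import *
t=cv2.imread("pics/top0.png");s=cv2.imread("pics/side0.png")
k=t[180:262,130:318].astype(int)
print([ (q+[130,180],w[4]) for q,w in blobs(k.max(2)<62,8)])
side=[(230.2,202.4),(247.1,210.8),(263.4,218.9),(216.6,215.5),(234.5,224.9),(246,230.9),(199.4,228.4),(210.3,234.4),(130.3,189)]
tc=np.array([(215,143),(322,132),(425,120),(238,258),(353,248),(425,242),(248,382),(318,374)])/6+[195,176]-.4
tc=np.vstack([tc,[144.5,244.8]])
pts=[]
for a,b in zip(tc,side):
    p,e=tri(a,b); pts.append(p); print(a.round(1),b,p,"miss",round(e,4),"top@.075",onz("top",a,.075)[:2],"side@.072",onz("side",b,.072)[:2])
print("fins")
for a,b in zip([(625,88),(655,207),(458,353)],[(684,187),(634,243),(435,234)]):
    a=np.array(a)/6+[195,176]-.4;b=np.array(b)/3.8+[118,180]-.4
    p,e=tri(a,b);print(p,e,onz("top",a,.09)[:2],onz("side",b,.09)[:2])
# tray lane end corners in top (rims z=.04): 
for c in [(165,115),(178,190),(178,235),(190,310),(190,355),(200,433),(680,65),(690,140),(697,180),(707,250),(712,300),(725,373)]:
    print(c,onz("top",np.array(c)/6+[195,176]-.4,.040)[:2])
E
```

```text
[(array([265.5, 195.3]), np.int32(32)), (array([248.2, 197.1]), np.int32(33)), (array([230.2, 200.2]), np.int32(39)), (array([212.1, 219.9]), np.int32(57)), (array([265.6, 215.4]), np.int32(33)), (array([253.6, 216.5]), np.int32(34)), (array([233.9, 218.9]), np.int32(37)), (array([247.5, 238. ]), np.int32(36)), (array([235.5, 239.4]), np.int32(33)), (array([143.6, 245.9]), np.int32(53))]
[230.4 199.4] (230.2, 202.4) [0.601  0.0881 0.0739] miss 0.0003 top@.075 [0.601  0.0879] side@.072 [0.6021 0.0901]
[248.3 197.6] (247.1, 210.8) [0.6172 0.0318 0.0724] miss 0.0016 top@.075 [0.6159 0.0321] side@.072 [0.6183 0.032 ]
[265.4 195.6] (263.4, 218.9) [ 0.6322 -0.022   0.0725] miss 0.0012 top@.075 [ 0.6312 -0.0217] side@.072 [ 0.6332 -0.0217]
[234.3 218.6] (216.6, 215.5) [0.5415 0.0657 0.0721] miss 0.0008 top@.075 [0.5415 0.0653] side@.072 [0.5412 0.0659]
[253.4 216.9] (234.5, 224.9) [0.5574 0.0055 0.072 ] miss 0.0013 top@.075 [0.5564 0.0058] side@.072 [0.558  0.0053]
[265.4 215.9] (246, 230.9) [ 0.567  -0.0321  0.0726] miss 0.0023 top@.075 [ 0.5656 -0.0316] side@.072 [ 0.5685 -0.032 ]
[235.9 
[... 224 characters left out ...]
.5 244.8] (130.3, 189) [0.4139 0.3353 0.0578] miss 0.0055 top@.075 [0.4161 0.329 ] side@.072 [0.4054 0.3178]
fins
[ 0.6621 -0.1246  0.0943] 0.0022625837032947543 [ 0.6621 -0.1245] [ 0.6665 -0.1214]
[ 0.6001 -0.1479  0.097 ] 0.0014525346235717818 [ 0.6008 -0.1484] [ 0.6056 -0.1427]
[ 0.5085 -0.0569  0.089 ] 0.0001914394966166748 [ 0.5085 -0.0569] [ 0.5078 -0.0578]
(165, 115) [0.6186 0.1212]
(178, 190) [0.5781 0.1067]
(178, 235) [0.5535 0.1024]
(190, 310) [0.5139 0.0888]
(190, 355) [0.4898 0.0846]
(200, 433) [0.4494 0.072 ]
(680, 65) [ 0.692  -0.1582]
(690, 140) [ 0.6505 -0.1689]
(697, 180) [ 0.6287 -0.1755]
(707, 250) [ 0.5908 -0.1857]
(712, 300) [ 0.5639 -0.1917]
(725, 373) [ 0.5257 -0.2034]
```

Request:
arm_command(
  translation=[
    [2.1,3.55,0],
    [2.1,3.55,0],
    [2.1,3.55,0],
    [2.1,3.55,0],
    [2.1,3.55,0],
    [2.1,3.55,0],
    [2.1,3.55,0],
    [2.1,3.55,0],
  ],
  delta_rot=[
    [0,0,0.098],
    [0,0,0.098],
    [0,0,0.098],
    [0,0,0.098],
    [0,0,0.098],
    [0,0,0.098],
    [0,0,0.098],
    [0,0,0.098],
  ],
  jaw=[0.45,0.45,0.45,0.45,0.45,0.45,0.45,0.45],
)

```text
clock: 1.1
tcp_pos: [0.342, -0.3407, 0.2224]
eef_rot: [[0.49, 0.872, -0.0], [0.872, -0.49, 0.0], [0.0, -0.0, -1.0]]
contact_force: [1.4, -0.9, 0.2]
opening: 0.0477
grasp_force: 0.0
```

Request:
arm_command(
  translation=[
    [2.1,3.55,0],
    [2.1,3.55,-1],
    [2.1,3.55,-1],
    [2.1,3.55,-1],
    [2.1,3.55,-1],
    [2.1,3.55,-1],
    [2.1,3.55,-1],
    [2.1,3.55,-1],
  ],
  delta_rot=[
    [0,0,0.098],
    [0,0,0.098],
    [0,0,0.098],
    [0,0,0.098],
    [0,0,0.098],
    [0,0,0.098],
    [0,0,0.098],
    [0,0,0.098],
  ],
  jaw=[0.45,0.45,0.45,0.45,0.45,0.45,0.45,0.45],
)

```text
clock: 2.1
tcp_pos: [0.5096, -0.0567, 0.1522]
eef_rot: [[-0.268, 0.963, 0.0], [0.963, 0.268, -0.0], [-0.0, 0.0, -1.0]]
contact_force: [0.6, -0.5, 0.7]
opening: 0.0478
grasp_force: 0.0
```

```bash
python3 - <<'E'
from h import *
t=robot.get_image("top");s=robot.get_image("side")
cv2.imwrite("pics/t2.png",t);cv2.imwrite("pics/s2.png",s)
a=cv2.resize(t[170:270,130:330],None,fx=4,fy=4,interpolation=cv2.INTER_CUBIC)[:300]
b=cv2.resize(s[175:275,120:330],None,fx=3.8,fy=3.8,interpolation=cv2.INTER_CUBIC)[:300]
m=np.zeros((600,800,3),np.uint8);m[:a.shape[0],:a.shape[1]]=a;m[300:300+b.shape[0],:b.shape[1]]=b;cv2.imwrite("pics/m2.png",m)
k=s[170:230,110:160].astype(int);print([(q+[110,170],w) for q,w in blobs(k.max(2)<40)])
k=t[236:256,134:156].astype(int);print(k.max(2))
E
```

```text
[(array([130.3, 189. ]), array([17, 16,  8,  7, 43], dtype=int32))]
[[136 134 135 139 141 138 136 137 138 140 138 136 135 136 138 139 140 139
  135 135 137 140]
 [137 137 138 138 138 134 135 138 137 138 136 136 135 137 137 139 142 141
  135 137 138 138]
 [135 135 137 137 138 136 134 135 136 136 137 136 134 136 138 139 141 139
  136 137 141 135]
 [134 134 136 137 137 135 132 132 134 137 137 136 136 135 136 138 137 135
  133 133 137 133]
 [132 137 137 137 136 134 131 135 137 133 133 138 138 137 136 138 138 136
  134 133 134 135]
 [132 136 136 136 136 136 138 137 119 127 128 124 133 132 137 139 139 140
  136 135 136 138]
 [134 135 136 136 138 134 107  92  75  87  95 107 111 105 128 142 140 140
  139 136 138 138]
 [135 135 136 138 137 103  60  47  49  50  56  74  80  70  87 105 129 139
  137 136 139 136]
 [137 136 136 135 115  61  47  50  51  52  50  51  77  81  59  66 100 140
  138 138 139 134]
 [138 137 136 133 102  45  50  52  52  53  51  48  69  97  60  59  75 121
  137 136 136 133]
 [138 137 138 133 101  45  50  52  52  53  51  46  60  87  60  59  67 107
  139 136 136 134]
 [137 136 137 136 118  54  49  51  52  52  48  55  87  73  59  59  71 117
  138 139 135 134]
 [134 136 136 138 136 109  53  47  50  46  49  72  84  63  58  59  86 131
  133 138 134 133]
 [136 136 137 139 139 134 119 111  78  73  75  61  63  57  55  69 112 135
  131 133 133 133]
 [137 137 137 139 138 137 134 107  92  89  84  73  69  68  70  94 134 134
  132 134 134 135]
 [137 135 135 136 137 137 131  89  92  92  89  89  86  85  93 126 137 134
  133 135 138 140]
 [137 135 134 135 137 138 132  90  92  91  92  91  90  97 126 136 135 136
  133 135 139 141]
 [134 135 134 135 137 139 129  87  89  90  89  89  96 127 136 135 137 136
  136 136 138 139]
 [135 135 136 135 136 138 133 123 117  87  96 123 125 138 136 135 135 137
  140 138 137 138]
 [136 136 135 135 136 137 136 139 135 121 124 137 137 135 134 133 134 138
  140 138 135 134]]
```

View pics/m2.png

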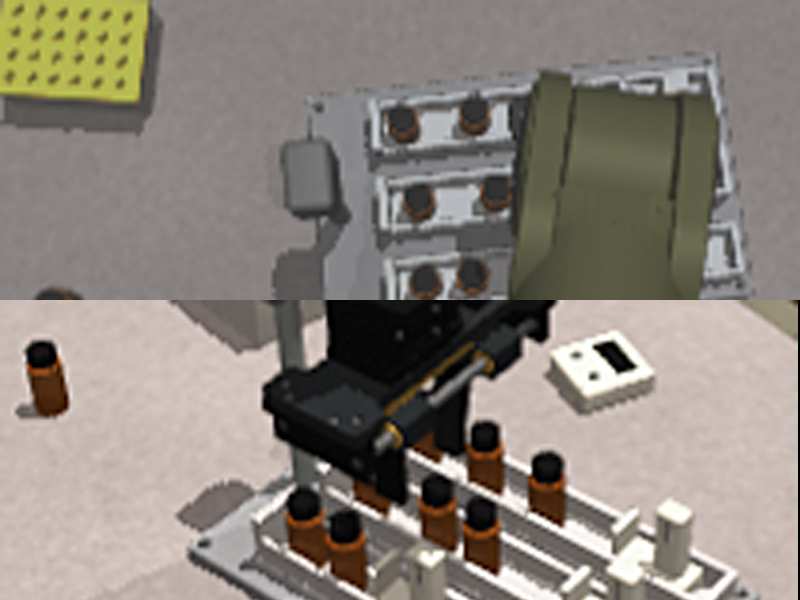

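The composite shows the gripper above the short lane's fin, its fingers spanning across the lane. The spare stands clear in the side view (cap at about px (130,189)) and its cap in the top view is at about (142,245).

```bash
python3 - <<'E'
from h import *
print(tri((142,245.3),(130.3,189)),onz("top",(142,245.3),.058),onz("side",(130.3,189),.055))
s=cv2.imread("pics/s2.png")
q=np.array([[(674,508-300)],[(626,562-300)],[(428,552-300)]])[:,0]/3.8+[120,175]-.4
for p in q: print(p,onz("side",p,.09))
for X in ([.5078,-.0575,.09],):print(proj("side",X))
# fin top pixel shape, short lane
g=s[230:262,222:242].max(2);print(g)
E
```

```text
(array([0.4137, 0.3433, 0.0528]), np.float64(0.00017717525394982217)) [0.4137 0.3416 0.058 ] [0.4127 0.3403 0.055 ]
[296.9684 229.3368] [ 0.6639 -0.122   0.09  ]
[284.3368 243.5474] [ 0.6054 -0.1425  0.09  ]
[232.2316 240.9158] [ 0.5087 -0.0573  0.09  ]
[231.9868 241.1157]
[[151 254 227 208 129 118  93  96  72  98 118 127 133 132 117 108 123  86
  178 226]
 [190 255 250 248 201 118 115 115  72  57  77  96 127 122 103  79  64  72
  158 231]
 [208 255 247 246 244 221 207 120  90  53  61  62  61  62  66  69  69  66
   84 123]
 [176 214 223 240 248 249 248 218 164  49  63  68  68  68  68  73  71  70
   85 102]
 [118 128 162 188 230 250 250 252 201  52  71  75  71  70  70  74  72  72
   82 121]
 [ 95 101 115 129 177 223 239 253 199  56  78  81  80  77  72  74  74  74
   79 103]
 [ 99  94  90 104 122 146 183 220 185  54  76  82  85  85  77  75  74  73
   75  77]
 [ 98 100  99  94  93 107 117 149 157  87  69  69  75  78  76  78  82  71
   80  96]
 [ 99  98  99  98  97  93  92 115 139 136 109  93  70  66  70  76  82  78
   97 123]
 [117 101  96  97  97  93 100 130 153 160 151 130 108  93  65
[... 1194 characters left out ...]
 148 233
  255 255]
 [159 159 160 161 163 153 108 112 117 123 123 128 138 139 135 112  79  94
  170 238]
 [176 157 161 161 164 155 113 113 115 122 121 126 135 137 143 183 199 100
   75 102]
 [250 152 157 161 164 156 123 110 115 121 121 125 134 134 134 208 255 249
  198 106]
 [206 152 143 140 140 160 145 120 113 118 119 124 132 129 142 231 255 255
  255 117]
 [ 98 123 190 241 162 148 159 150 145 120 112 116 122 144 220 255 255 255
  213 119]
 [ 95  95 149 213 238 250 179 165 176 159 141 130 131 216 255 255 255 201
  132 123]
 [101  98  90 109 184 237 255 252 227 216 255 252 248 255 255 255 195 121
  134 135]
 [ 99 101 100 100  92 130 216 246 255 252 252 249 255 255 254 191 117 135
  146 127]]
```

Request:
arm_command(
  translation=[
    [-0.1,0,-2],
    [0,0,-2],
    [0,0,-2],
    [0,0,-2],
    [0,0,-1.4],
    [0,0,-0.8],
    [0,0,0],
    [0,0,0],
  ],
  delta_rot=[
    [0,0,0],
    [0,0,0],
    [0,0,0],
    [0,0,0],
    [0,0,0],
    [0,0,0],
    [0,0,0],
    [0,0,0],
  ],
  jaw=[0.45,0.45,0.45,0.45,0.45,0.45,0.45,1],
)

```text
clock: 3.2
tcp_pos: [0.5088, -0.0585, 0.0512]
eef_rot: [[-0.264, 0.965, 0.001], [0.965, 0.264, -0.0], [-0.001, 0.001, -1.0]]
contact_force: [0.1, -0.4, 0.6]
opening: 0.0434
grasp_force: 0.0
```

Request:
arm_command(
  translation=[
    [0,0,0],
    [0,0,0],
    [0,0,0],
    [0,0,0],
    [0,0,0],
    [0.26,-0.97,0],
    [0.26,-0.97,0],
    [0.26,-0.97,0],
  ],
  delta_rot=[
    [0,0,0],
    [0,0,0],
    [0,0,0],
    [0,0,0],
    [0,0,0],
    [0,0,0],
    [0,0,0],
    [0,0,0],
  ],
  jaw=[1,1,1,1,1,1,1,1],
)

```text
clock: 4.2
tcp_pos: [0.5155, -0.0874, 0.0507]
eef_rot: [[-0.264, 0.964, -0.001], [0.964, 0.264, 0.0], [0.001, -0.001, -1.0]]
contact_force: [-4.1, 1.3, 5.6]
opening: 0.0159
grasp_force: 30.0
```

Request:
arm_command(
  translation=[
    [0.27,-0.97,0],
    [0.27,-0.97,0],
    [0.27,-0.97,0],
    [0.27,-0.97,0],
    [0.27,-0.97,0],
    [0,0,0],
    [0,0,0],
    [0,0,0],
  ],
  delta_rot=[
    [0,0,0],
    [0,0,0],
    [0,0,0],
    [0,0,0],
    [0,0,0],
    [0,0,0],
    [0,0,0],
    [0,0,0],
  ],
  jaw=[1,1,1,1,1,1,0.45,0.45],
)

```text
clock: 5.2
tcp_pos: [0.5299, -0.1352, 0.0504]
eef_rot: [[-0.265, 0.964, 0.001], [0.964, 0.265, 0.001], [0.001, 0.001, -1.0]]
contact_force: [-0.6, -0.9, 0.7]
opening: 0.0288
grasp_force: 0.0
```

Request:
arm_command(
  translation=[
    [0,0,0],
    [0,0,2.5],
    [0,0,3],
    [1.5,-0.2,2],
    [2.4,-0.4,0],
    [2,-0.3,0],
    [1,-0.2,0],
    [0,0,-2],
  ],
  delta_rot=[
    [0,0,0],
    [0,0,0],
    [0,0,0],
    [0,0,0],
    [0,0,0],
    [0,0,0],
    [0,0,0],
    [0,0,0],
  ],
  jaw=[0.45,0.45,0.45,0.45,0.45,0.45,0.45,0.45],
)

```text
clock: 6.2
tcp_pos: [0.6, -0.147, 0.1061]
eef_rot: [[-0.264, 0.964, 0.003], [0.964, 0.264, -0.0], [-0.001, 0.003, -1.0]]
contact_force: [0.2, -0.2, -0.7]
opening: 0.0479
grasp_force: 0.0
```

Request:
arm_command(
  translation=[
    [0,0,-2],
    [0,0,-2],
    [0,0,-1.3],
    [0,0,0],
    [0,0,0],
    [0,0,0],
    [0,0,0],
    [0,0,0],
  ],
  delta_rot=[
    [0,0,0],
    [0,0,0],
    [0,0,0],
    [0,0,0],
    [0,0,0],
    [0,0,0],
    [0,0,0],
    [0,0,0],
  ],
  jaw=[0.45,0.45,0.45,0.45,1,1,1,1],
)

```text
clock: 7.2
tcp_pos: [0.6003, -0.1467, 0.0532]
eef_rot: [[-0.264, 0.965, 0.004], [0.965, 0.264, 0.0], [-0.001, 0.004, -1.0]]
contact_force: [10.9, 0.6, -7.7]
opening: 0.016
grasp_force: 13.7
```

Request:
arm_command(
  translation=[
    [-0.1,0.4,0],
    [-0.26,0.97,0],
    [-0.26,0.97,0],
    [-0.26,0.97,0],
    [-0.26,0.97,0],
    [-0.26,0.97,0],
    [-0.26,0.97,0],
    [-0.26,0.97,0],
  ],
  delta_rot=[
    [0,0,0],
    [0,0,0],
    [0,0,0],
    [0,0,0],
    [0,0,0],
    [0,0,0],
    [0,0,0],
    [0,0,0],
  ],
  jaw=[1,1,1,1,1,1,1,1],
)

```text
clock: 8.2
tcp_pos: [0.5804, -0.0749, 0.0531]
eef_rot: [[-0.264, 0.965, 0.003], [0.965, 0.264, -0.0], [-0.001, 0.003, -1.0]]
contact_force: [5.1, -0.5, -2.8]
opening: 0.0154
grasp_force: 30.0
```

Request:
arm_command(
  translation=[
    [-0.26,0.97,0],
    [-0.26,0.97,0],
    [-0.18,0.68,0],
    [-0.13,0.48,0],
    [-0.13,0.48,0],
    [-0.08,0.29,0],
    [0,0,0],
    [0,0,0],
  ],
  delta_rot=[
    [0,0,0],
    [0,0,0],
    [0,0,0],
    [0,0,0],
    [0,0,0],
    [0,0,0],
    [0,0,0],
    [0,0,0],
  ],
  jaw=[1,1,1,1,1,1,1,1],
)

```text
clock: 9.2
tcp_pos: [0.5696, -0.0361, 0.053]
eef_rot: [[-0.264, 0.965, 0.002], [0.965, 0.264, 0.0], [0.0, 0.002, -1.0]]
contact_force: [4.7, 1.1, 1.1]
opening: 0.0156
grasp_force: 30.0
```

Request:
arm_command(
  translation=[
    [-0.05,0.2,0],
    [-0.05,0.2,0],
    [-0.05,0.15,0],
    [0,0,0],
    [0,0,0],
    [0,0,0],
    [0,0,0],
    [0,0,0],
  ],
  delta_rot=[
    [0,0,0],
    [0,0,0],
    [0,0,0],
    [0,0,0],
    [0,0,0],
    [0,0,0],
    [0,0,0],
    [0,0,0],
  ],
  jaw=[1,1,1,1,1,1,1,1],
)

```text
clock: 10.2
tcp_pos: [0.5682, -0.0311, 0.0531]
eef_rot: [[-0.264, 0.965, 0.002], [0.965, 0.264, -0.0], [-0.001, 0.002, -1.0]]
contact_force: [5.9, 0.0, -0.2]
opening: 0.0162
grasp_force: 30.0
```

Request:
arm_command(
  translation=[
    [-0.03,0.1,0],
    [-0.03,0.1,0],
    [0,0,0],
    [0,0,0],
    [0,0,0],
    [0,0,0],
    [0,0,0],
    [0,0,0],
  ],
  delta_rot=[
    [0,0,0],
    [0,0,0],
    [0,0,0],
    [0,0,0],
    [0,0,0],
    [0,0,0],
    [0,0,0],
    [0,0,0],
  ],
  jaw=[1,1,1,1,1,1,1,1],
)

```text
clock: 11.2
tcp_pos: [0.5677, -0.0293, 0.0531]
eef_rot: [[-0.264, 0.965, 0.002], [0.965, 0.264, -0.0], [-0.001, 0.002, -1.0]]
contact_force: [5.0, -1.3, -0.2]
opening: 0.0155
grasp_force: 30.0
```

Request:
arm_command(
  translation=[
    [-0.03,0.1,0],
    [-0.03,0.1,0],
    [0,0,0],
    [0,0,0],
    [0,0,0],
    [0,0,0],
    [0,0,0],
    [0,0,0],
  ],
  delta_rot=[
    [0,0,0],
    [0,0,0],
    [0,0,0],
    [0,0,0],
    [0,0,0],
    [0,0,0],
    [0,0,0],
    [0,0,0],
  ],
  jaw=[1,1,1,1,1,1,1,1],
)

```text
clock: 12.2
tcp_pos: [0.5671, -0.0272, 0.0531]
eef_rot: [[-0.264, 0.965, 0.002], [0.965, 0.264, -0.0], [-0.001, 0.002, -1.0]]
contact_force: [6.4, 0.2, -0.2]
opening: 0.016
grasp_force: 30.0
```

Request:
arm_command(
  translation=[
    [-0.03,0.1,0],
    [-0.03,0.1,0],
    [0,0,0],
    [0,0,0],
    [0,0,0],
    [0,0,0],
    [0,0,0],
    [0,0,0],
  ],
  delta_rot=[
    [0,0,0],
    [0,0,0],
    [0,0,0],
    [0,0,0],
    [0,0,0],
    [0,0,0],
    [0,0,0],
    [0,0,0],
  ],
  jaw=[1,1,1,1,1,1,1,1],
)

```text
clock: 13.2
tcp_pos: [0.5671, -0.027, 0.0531]
eef_rot: [[-0.263, 0.965, 0.003], [0.965, 0.263, -0.002], [-0.003, 0.002, -1.0]]
contact_force: [7.1, -3.7, -0.8]
opening: 0.0159
grasp_force: 30.0
```

Request:
arm_command(
  translation=[
    [0,0,0],
    [0,0,0],
    [0,0,1],
    [0,0,3],
    [0,0,3],
    [1.5,-1.5,0],
    [3,-3,0],
    [3,-3,0],
  ],
  delta_rot=[
    [0,0,0],
    [0,0,0],
    [0,0,0],
    [0,0,0],
    [0,0,0],
    [0,0,0],
    [0,0,0],
    [0,0,0],
  ],
  jaw=[0.45,0.45,0.45,0.45,0.45,0.45,0.45,0.45],
)

```text
clock: 14.2
tcp_pos: [0.6411, -0.1005, 0.1235]
eef_rot: [[-0.265, 0.964, -0.0], [0.964, 0.265, -0.0], [-0.0, -0.0, -1.0]]
contact_force: [0.6, 0.1, 0.6]
opening: 0.0481
grasp_force: 0.0
```

Request:
arm_command(
  translation=[
    [2,-2.1,0],
    [0,0,-2],
    [0,0,-2],
    [0,0,-2],
    [0,0,-1],
    [0,0,0],
    [0,0,0],
    [0,0,0],
  ],
  delta_rot=[
    [0,0,0],
    [0,0,0],
    [0,0,0],
    [0,0,0],
    [0,0,0],
    [0,0,0],
    [0,0,0],
    [0,0,0],
  ],
  jaw=[0.45,0.45,0.45,0.45,0.45,0.45,1,1],
)

```text
clock: 15.2
tcp_pos: [0.6613, -0.1211, 0.0536]
eef_rot: [[-0.264, 0.965, 0.002], [0.965, 0.264, -0.0], [-0.001, 0.001, -1.0]]
contact_force: [1.1, -0.8, -0.2]
opening: 0.0345
grasp_force: 0.0
```

Request:
arm_command(
  translation=[
    [0,0,0],
    [0,0,0],
    [-0.1,0.4,0],
    [-0.26,0.97,0],
    [-0.26,0.97,0],
    [-0.26,0.97,0],
    [-0.26,0.97,0],
    [-0.26,0.97,0],
  ],
  delta_rot=[
    [0,0,0],
    [0,0,0],
    [0,0,0],
    [0,0,0],
    [0,0,0],
    [0,0,0],
    [0,0,0],
    [0,0,0],
  ],
  jaw=[1,1,1,1,1,1,1,1],
)

```text
clock: 16.2
tcp_pos: [0.6469, -0.0678, 0.053]
eef_rot: [[-0.264, 0.965, 0.001], [0.965, 0.264, -0.0], [-0.0, 0.001, -1.0]]
contact_force: [4.7, -0.8, 0.2]
opening: 0.0157
grasp_force: 30.0
```

Request:
arm_command(
  translation=[
    [-0.26,0.97,0],
    [-0.26,0.97,0],
    [-0.26,0.97,0],
    [-0.26,0.97,0],
    [-0.13,0.48,0],
    [-0.08,0.29,0],
    [-0.05,0.2,0],
    [0,0,0],
  ],
  delta_rot=[
    [0,0,0],
    [0,0,0],
    [0,0,0],
    [0,0,0],
    [0,0,0],
    [0,0,0],
    [0,0,0],
    [0,0,0],
  ],
  jaw=[1,1,1,1,1,1,1,1],
)

```text
clock: 17.2
tcp_pos: [0.6336, -0.0199, 0.0529]
eef_rot: [[-0.264, 0.965, 0.0], [0.965, 0.264, 0.0], [0.0, 0.0, -1.0]]
contact_force: [2.9, -0.8, 6.4]
opening: 0.0152
grasp_force: 30.0
```

Request:
arm_command(
  translation=[
    [-0.03,0.1,0],
    [-0.03,0.1,0],
    [-0.03,0.1,0],
    [0,0,0],
    [0,0,0],
    [0,0,0],
    [0,0,0],
    [0,0,0],
  ],
  delta_rot=[
    [0,0,0],
    [0,0,0],
    [0,0,0],
    [0,0,0],
    [0,0,0],
    [0,0,0],
    [0,0,0],
    [0,0,0],
  ],
  jaw=[1,1,1,1,1,1,1,1],
)

```text
clock: 18.2
tcp_pos: [0.6329, -0.0172, 0.0529]
eef_rot: [[-0.263, 0.965, 0.0], [0.965, 0.263, 0.0], [-0.0, 0.0, -1.0]]
contact_force: [3.3, -1.7, 5.8]
opening: 0.016
grasp_force: 30.0
```

Request:
arm_command(
  translation=[
    [-0.03,0.1,0],
    [-0.03,0.1,0],
    [0,0,0],
    [0,0,0],
    [0,0,0],
    [0,0,0],
    [0,0,0],
    [0,0,0],
  ],
  delta_rot=[
    [0,0,0],
    [0,0,0],
    [0,0,0],
    [0,0,0],
    [0,0,0],
    [0,0,0],
    [0,0,0],
    [0,0,0],
  ],
  jaw=[1,1,1,1,1,1,1,1],
)

```text
clock: 19.2
tcp_pos: [0.6323, -0.0151, 0.0529]
eef_rot: [[-0.264, 0.965, 0.0], [0.965, 0.264, 0.0], [-0.0, 0.0, -1.0]]
contact_force: [2.7, -1.1, 5.1]
opening: 0.0159
grasp_force: 30.0
```

Request:
arm_command(
  translation=[
    [-0.03,0.1,0],
    [-0.03,0.1,0],
    [-0.03,0.1,0],
    [0,0,0],
    [0,0,0],
    [0,0,0],
    [0,0,0],
    [0,0,0],
  ],
  delta_rot=[
    [0,0,0],
    [0,0,0],
    [0,0,0],
    [0,0,0],
    [0,0,0],
    [0,0,0],
    [0,0,0],
    [0,0,0],
  ],
  jaw=[1,1,1,1,1,1,1,1],
)

```text
clock: 20.2
tcp_pos: [0.6315, -0.0122, 0.0529]
eef_rot: [[-0.264, 0.965, 0.001], [0.965, 0.264, 0.0], [-0.0, 0.001, -1.0]]
contact_force: [3.0, -0.6, 4.5]
opening: 0.0159
grasp_force: 30.0
```

Request:
arm_command(
  translation=[
    [-0.03,0.1,0],
    [-0.03,0.1,0],
    [0,0,0],
    [0,0,0],
    [0,0,0],
    [0,0,0],
    [0,0,0],
    [0,0,0],
  ],
  delta_rot=[
    [0,0,0],
    [0,0,0],
    [0,0,0],
    [0,0,0],
    [0,0,0],
    [0,0,0],
    [0,0,0],
    [0,0,0],
  ],
  jaw=[1,1,1,1,1,1,1,1],
)

```text
clock: 21.2
tcp_pos: [0.6309, -0.0102, 0.0529]
eef_rot: [[-0.263, 0.965, 0.001], [0.965, 0.263, 0.0], [-0.0, 0.001, -1.0]]
contact_force: [4.5, -0.5, 6.2]
opening: 0.0159
grasp_force: 30.0
```

Request:
arm_command(
  translation=[
    [-0.03,0.1,0],
    [-0.03,0.1,0],
    [0,0,0],
    [0,0,0],
    [0,0,0],
    [0,0,0],
    [0,0,0],
    [0,0,0],
  ],
  delta_rot=[
    [0,0,0],
    [0,0,0],
    [0,0,0],
    [0,0,0],
    [0,0,0],
    [0,0,0],
    [0,0,0],
    [0,0,0],
  ],
  jaw=[1,1,1,1,1,1,1,1],
)

```text
clock: 22.2
tcp_pos: [0.6304, -0.0082, 0.0529]
eef_rot: [[-0.264, 0.965, 0.001], [0.965, 0.264, 0.0], [-0.0, 0.001, -1.0]]
contact_force: [4.3, -1.3, 5.2]
opening: 0.0154
grasp_force: 30.0
```

Request:
arm_command(
  translation=[
    [-0.03,0.1,0],
    [-0.03,0.1,0],
    [0,0,0],
    [0,0,0],
    [0,0,0],
    [0,0,0],
    [0,0,0],
    [0,0,0],
  ],
  delta_rot=[
    [0,0,0],
    [0,0,0],
    [0,0,0],
    [0,0,0],
    [0,0,0],
    [0,0,0],
    [0,0,0],
    [0,0,0],
  ],
  jaw=[1,1,1,1,1,1,1,1],
)

```text
clock: 23.2
tcp_pos: [0.6301, -0.0073, 0.0529]
eef_rot: [[-0.263, 0.965, 0.001], [0.965, 0.263, -0.001], [-0.001, 0.001, -1.0]]
contact_force: [4.4, -3.0, 4.3]
opening: 0.0161
grasp_force: 30.0
```

Request:
arm_command(
  translation=[
    [0,0,0],
    [0,0,0],
    [0,0,2],
    [0,0,5],
    [0,0,5],
    [0,0,5],
    [0,0,5],
    [-1,1.6,3],
  ],
  delta_rot=[
    [0,0,0],
    [0,0,0],
    [0,0,0],
    [0,0,0],
    [0,0,0],
    [0,0,0],
    [0,0,0],
    [0,0,0],
  ],
  jaw=[0.45,0.45,0.45,0.45,0.45,0.45,0.3,0.3],
)

```text
clock: 24.2
tcp_pos: [0.6198, 0.0092, 0.3064]
eef_rot: [[-0.262, 0.965, 0.003], [0.965, 0.262, -0.0], [-0.001, 0.003, -1.0]]
contact_force: [-0.6, 0.1, 0.1]
opening: 0.0584
grasp_force: 0.0
```

Request:
arm_command(
  translation=[
    [-2.6,4.2,0],
    [-2.6,4.2,0],
    [-2.6,4.2,0],
    [-2.6,4.2,0],
    [-2.6,4.2,0],
    [-2.6,4.2,0],
    [-2.6,4.2,0],
    [-2,3.3,0],
  ],
  delta_rot=[
    [0,0,0],
    [0,0,0],
    [0,0,0],
    [0,0,0],
    [0,0,0],
    [0,0,0],
    [0,0,0],
    [0,0,0],
  ],
  jaw=[0.3,0.3,0.3,0.3,0.3,0.3,0.3,0.3],
)

```text
clock: 25.2
tcp_pos: [0.4149, 0.3391, 0.3037]
eef_rot: [[-0.266, 0.964, 0.001], [0.964, 0.266, -0.0], [-0.0, 0.0, -1.0]]
contact_force: [0.9, -0.0, -0.3]
opening: 0.061
grasp_force: 0.0
```

```bash
python3 - <<'E'
from h import *
t=robot.get_image("top");s=robot.get_image("side")
a=cv2.resize(t[170:260,190:330],None,fx=4,fy=4,interpolation=cv2.INTER_CUBIC)[:300]
b=cv2.resize(s[170:280,115:330],None,fx=3.6,fy=3.6,interpolation=cv2.INTER_CUBIC)[90:390]
m=np.zeros((600,800,3),np.uint8);m[:a.shape[0],:a.shape[1]]=a;m[300:300+b.shape[0],:b.shape[1]]=b;cv2.imwrite("pics/m3.png",m)
k=s[170:260,110:290].astype(int);print([((q+[110,170]),onz("side",q+[110,170],.072)[:2]) for q,w in blobs(k.max(2)<40) if w[4]<80])
E
```

```text
[(array([188. , 172.5]), array([0.5814, 0.2876])), (array([196.8, 171.1]), array([0.6065, 0.2776])), (array([130.4, 189.1]), array([0.4055, 0.3172])), (array([281.2, 189.5]), array([0.7528, 0.0498])), (array([199.4, 228.3]), array([0.4773, 0.0499])), (array([210.4, 234.3]), array([0.4879, 0.013 ]))]
```

View pics/m3.png

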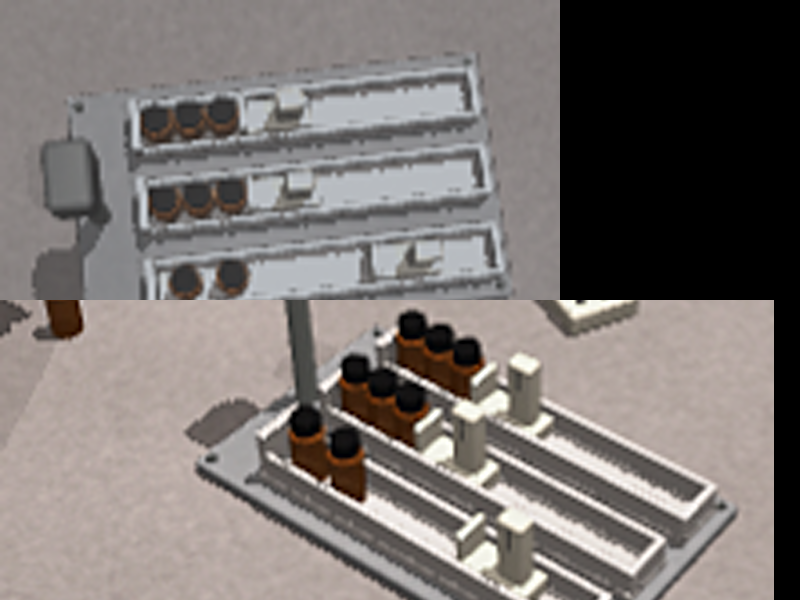

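Both the far and middle rows are closed up with no visible gaps. The short lane has room between its vials and the drawn-back pusher. Next I descend on the spare.

Request:
arm_command(
  translation=[
    [-0.1,0.3,-6],
    [0,0,-6],
    [0,0,-6],
    [0,0,-5],
    [0,0,-3],
    [0,0,-1.6],
    [0,0,0],
    [0,0,0],
  ],
  delta_rot=[
    [0,0,0],
    [0,0,0],
    [0,0,0],
    [0,0,0],
    [0,0,0],
    [0,0,0],
    [0,0,0],
    [0,0,0],
  ],
  jaw=[0.3,0.3,0.3,0.3,0.3,0.3,0.3,0.3],
)

```text
clock: 26.3
tcp_pos: [0.4174, 0.3407, 0.0281]
eef_rot: [[-0.264, 0.965, 0.002], [0.965, 0.264, 0.001], [0.001, 0.002, -1.0]]
contact_force: [-0.0, -0.3, -0.3]
opening: 0.0605
grasp_force: 0.0
```

Request:
arm_command(
  translation=[
    [-0.35,0.1,0],
    [0,0,0],
    [0,0,0],
    [0,0,0],
    [0,0,0],
    [0,0,0],
    [0,0,0],
    [0,0,0],
  ],
  delta_rot=[
    [0,0,0],
    [0,0,0],
    [0,0,0],
    [0,0,0],
    [0,0,0],
    [0,0,0],
    [0,0,0],
    [0,0,0],
  ],
  jaw=[0.3,0.3,1,1,1,1,1,1],
)

```text
clock: 27.3
tcp_pos: [0.4129, 0.341, 0.0265]
eef_rot: [[-0.264, 0.965, -0.0], [0.965, 0.264, -0.0], [-0.0, -0.0, -1.0]]
contact_force: [-0.4, -0.2, 0.2]
opening: 0.0263
grasp_force: 30.0
```

Request:
arm_command(
  translation=[
    [0,0,2],
    [0,0,5],
    [0,0,5.5],
    [0,0,5.5],
    [0,0,5.5],
    [0,0,4.5],
    [0.6,-2.5,0],
    [1,-4.2,0],
  ],
  delta_rot=[
    [0,0,0],
    [0,0,0],
    [0,0,0],
    [0,0,0],
    [0,0,0],
    [0,0,0],
    [0,0,0],
    [0,0,0],
  ],
  jaw=[1,1,1,1,1,1,1,1],
)

```text
clock: 28.3
tcp_pos: [0.428, 0.2756, 0.3086]
eef_rot: [[-0.269, 0.963, 0.002], [0.963, 0.269, 0.002], [0.001, 0.003, -1.0]]
contact_force: [0.5, -1.1, -0.5]
opening: 0.0262
grasp_force: 30.0
```

Request:
arm_command(
  translation=[
    [1,-4.2,0],
    [1,-4.2,0],
    [1,-4.2,0],
    [1,-4.2,0],
    [1,-4.2,0],
    [1,-4.2,0],
    [1,-4.2,0],
    [0.6,-2.6,0],
  ],
  delta_rot=[
    [0,0,0],
    [0,0,0],
    [0,0,0],
    [0,0,0],
    [0,0,0],
    [0,0,0],
    [0,0,0],
    [0,0,0],
  ],
  jaw=[1,1,1,1,1,1,1,1],
)

```text
clock: 29.3
tcp_pos: [0.505, -0.0479, 0.3078]
eef_rot: [[-0.262, 0.965, 0.001], [0.965, 0.262, -0.0], [-0.001, 0.001, -1.0]]
contact_force: [-0.0, -0.5, -0.4]
opening: 0.0261
grasp_force: 30.0
```

Request:
arm_command(
  translation=[
    [0,0,0],
    [0,0,-5],
    [0,0,-5],
    [0,0,-5],
    [0,0,-4],
    [0,0,0],
    [0,0,0],
    [0,0,0],
  ],
  delta_rot=[
    [0,0,0],
    [0,0,0],
    [0,0,0],
    [0,0,0],
    [0,0,0],
    [0,0,0],
    [0,0,0],
    [0,0,0],
  ],
  jaw=[1,1,1,1,1,1,1,1],
)

```text
clock: 30.3
tcp_pos: [0.5066, -0.0458, 0.119]
eef_rot: [[-0.264, 0.964, 0.004], [0.964, 0.264, -0.001], [-0.002, 0.004, -1.0]]
contact_force: [-0.3, 0.4, -1.2]
opening: 0.0261
grasp_force: 30.0
```

Request:
arm_command(
  translation=[
    [-0.15,0,-2],
    [0,0,-2],
    [0,0,-0.8],
    [0,0,0],
    [0,0,0],
    [0,0,0],
    [0,0,0],
    [0,0,0],
  ],
  delta_rot=[
    [0,0,0],
    [0,0,0],
    [0,0,0],
    [0,0,0],
    [0,0,0],
    [0,0,0],
    [0,0,0],
    [0,0,0],
  ],
  jaw=[1,1,1,1,1,1,1,1],
)

```text
clock: 31.3
tcp_pos: [0.5035, -0.046, 0.0687]
eef_rot: [[-0.264, 0.965, 0.0], [0.965, 0.264, -0.0], [-0.0, 0.0, -1.0]]
contact_force: [-0.4, 0.3, 0.4]
opening: 0.0262
grasp_force: 30.0
```

```bash
python3 - <<'E'
from h import *
t=robot.get_image("top");s=robot.get_image("side")
b=cv2.resize(s[190:290,170:290],None,fx=6,fy=6,interpolation=cv2.INTER_CUBIC);cv2.imwrite("pics/m4.png",b)
print(robot.get_obs()["tcp_pos"])
E
```

```text
[ 0.5034 -0.046   0.0686]
```

View pics/m4.png

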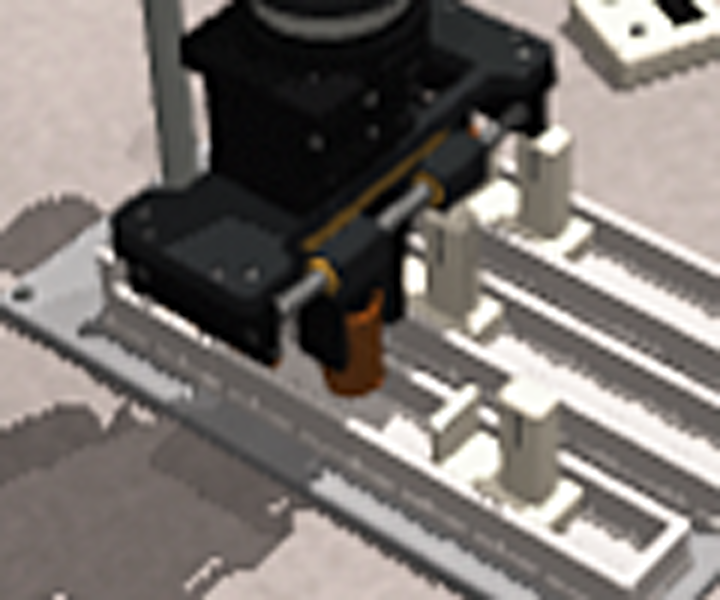

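The spare is held just above the short lane, between its vials and the pusher, at about (355,370) in the crop. Lowering it now.

Request:
arm_command(
  translation=[
    [0.12,0,0],
    [0,0,-0.8],
    [0,0,-0.6],
    [0,0,-0.5],
    [0,0,-0.3],
    [0,0,0],
    [0,0,0],
    [0,0,0],
  ],
  delta_rot=[
    [0,0,0],
    [0,0,0],
    [0,0,0],
    [0,0,0],
    [0,0,0],
    [0,0,0],
    [0,0,0],
    [0,0,0],
  ],
  jaw=[1,1,1,1,1,1,1,1],
)

```text
clock: 32.4
tcp_pos: [0.5048, -0.046, 0.0468]
eef_rot: [[-0.264, 0.965, 0.001], [0.965, 0.264, -0.0], [-0.0, 0.0, -1.0]]
contact_force: [-0.4, 0.5, -0.3]
opening: 0.0261
grasp_force: 30.0
```

Request:
arm_command(
  translation=[
    [0,0,-0.1],
    [0,0,-0.1],
    [0,0,-0.05],
    [0,0,0],
    [0,0,0],
    [0,0,0],
    [0,0,0],
    [0,0,0],
  ],
  delta_rot=[
    [0,0,0],
    [0,0,0],
    [0,0,0],
    [0,0,0],
    [0,0,0],
    [0,0,0],
    [0,0,0],
    [0,0,0],
  ],
  jaw=[1,1,1,1,1,1,1,1],
)

```text
clock: 33.4
tcp_pos: [0.5047, -0.046, 0.0444]
eef_rot: [[-0.264, 0.965, 0.0], [0.965, 0.264, -0.0], [-0.0, 0.0, -1.0]]
contact_force: [-2.9, 0.3, 5.1]
opening: 0.0267
grasp_force: 30.0
```

Request:
arm_command(
  translation=[
    [0,0,0],
    [0,0,0],
    [0,0,0],
    [0,0,1],
    [0,0,3],
    [0,0,4],
    [0,0,0],
    [0,0,0],
  ],
  delta_rot=[
    [0,0,0],
    [0,0,0],
    [0,0,0],
    [0,0,0],
    [0,0,0],
    [0,0,0],
    [0,0,0],
    [0,0,0],
  ],
  jaw=[0.45,0.45,0.45,0.45,0.45,0.45,0.45,0.45],
)

```text
clock: 34.4
tcp_pos: [0.5045, -0.0461, 0.1242]
eef_rot: [[-0.264, 0.965, 0.0], [0.965, 0.264, -0.0], [-0.0, 0.0, -1.0]]
contact_force: [-0.2, -0.5, -0.9]
opening: 0.0478
grasp_force: 0.0
```

Request:
arm_command(
  translation=[
    [0.8,-3,0],
    [0.8,-3,0],
    [0.9,-2.9,0],
    [0,0,0],
    [0,0,-2],
    [0,0,-2],
    [0,0,-2],
    [0,0,-1.2],
  ],
  delta_rot=[
    [0,0,0],
    [0,0,0],
    [0,0,0],
    [0,0,0],
    [0,0,0],
    [0,0,0],
    [0,0,0],
    [0,0,0],
  ],
  jaw=[0.45,0.45,0.45,0.45,0.45,0.45,0.45,0.45],
)

```text
clock: 35.4
tcp_pos: [0.5283, -0.1335, 0.0503]
eef_rot: [[-0.265, 0.964, -0.003], [0.964, 0.265, 0.001], [0.002, -0.002, -1.0]]
contact_force: [0.5, -0.2, 0.1]
opening: 0.0479
grasp_force: 0.0
```

Request:
arm_command(
  translation=[
    [0,0,0],
    [0,0,0],
    [0,0,0],
    [0,0,0],
    [0,0,0],
    [0,0,0],
    [0,0,0],
    [0,0,0],
  ],
  delta_rot=[
    [0,0,0],
    [0,0,0],
    [0,0,0],
    [0,0,0],
    [0,0,0],
    [0,0,0],
    [0,0,0],
    [0,0,0],
  ],
  jaw=[0.45,1,1,1,1,1,1,1],
)

```text
clock: 36.4
tcp_pos: [0.5289, -0.1355, 0.0523]
eef_rot: [[-0.264, 0.965, -0.001], [0.965, 0.264, -0.001], [-0.0, -0.002, -1.0]]
contact_force: [-4.2, -0.7, 5.8]
opening: 0.0158
grasp_force: 30.0
```

Request:
arm_command(
  translation=[
    [-0.13,0.48,0],
    [-0.26,0.96,0],
    [-0.26,0.96,0],
    [-0.26,0.96,0],
    [-0.26,0.96,0],
    [-0.26,0.96,0],
    [-0.26,0.96,0],
    [-0.26,0.96,0],
  ],
  delta_rot=[
    [0,0,0],
    [0,0,0],
    [0,0,0],
    [0,0,0],
    [0,0,0],
    [0,0,0],
    [0,0,0],
    [0,0,0],
  ],
  jaw=[1,1,1,1,1,1,1,1],
)

```text
clock: 37.4
tcp_pos: [0.5091, -0.064, 0.0523]
eef_rot: [[-0.263, 0.965, -0.002], [0.965, 0.263, -0.002], [-0.001, -0.002, -1.0]]
contact_force: [-4.3, -2.9, 7.0]
opening: 0.0159
grasp_force: 30.0
```

Request:
arm_command(
  translation=[
    [-0.13,0.48,0],
    [-0.1,0.36,0],
    [-0.05,0.2,0],
    [-0.03,0.1,0],
    [-0.03,0.1,0],
    [0,0,0],
    [0,0,0],
    [0,0,0],
  ],
  delta_rot=[
    [0,0,0],
    [0,0,0],
    [0,0,0],
    [0,0,0],
    [0,0,0],
    [0,0,0],
    [0,0,0],
    [0,0,0],
  ],
  jaw=[1,1,1,1,1,1,1,1],
)

```text
clock: 38.4
tcp_pos: [0.5057, -0.0517, 0.0523]
eef_rot: [[-0.264, 0.965, -0.002], [0.965, 0.264, -0.002], [-0.001, -0.003, -1.0]]
contact_force: [-6.6, -4.0, 7.3]
opening: 0.0157
grasp_force: 30.0
```

Request:
arm_command(
  translation=[
    [-0.03,0.1,0],
    [-0.03,0.1,0],
    [-0.03,0.1,0],
    [0,0,0],
    [0,0,0],
    [0,0,0],
    [0,0,0],
    [0,0,0],
  ],
  delta_rot=[
    [0,0,0],
    [0,0,0],
    [0,0,0],
    [0,0,0],
    [0,0,0],
    [0,0,0],
    [0,0,0],
    [0,0,0],
  ],
  jaw=[1,1,1,1,1,1,1,1],
)

```text
clock: 39.4
tcp_pos: [0.5048, -0.0487, 0.0523]
eef_rot: [[-0.263, 0.965, -0.002], [0.965, 0.263, -0.002], [-0.001, -0.002, -1.0]]
contact_force: [-5.7, -4.2, 7.0]
opening: 0.0158
grasp_force: 30.0
```

Request:
arm_command(
  translation=[
    [-0.03,0.1,0],
    [-0.03,0.1,0],
    [-0.03,0.1,0],
    [0,0,0],
    [0,0,0],
    [0,0,0],
    [0,0,0],
    [0,0,0],
  ],
  delta_rot=[
    [0,0,0],
    [0,0,0],
    [0,0,0],
    [0,0,0],
    [0,0,0],
    [0,0,0],
    [0,0,0],
    [0,0,0],
  ],
  jaw=[1,1,1,1,1,1,1,1],
)

```text
clock: 40.4
tcp_pos: [0.504, -0.0458, 0.0523]
eef_rot: [[-0.263, 0.965, -0.002], [0.965, 0.263, -0.002], [-0.001, -0.002, -1.0]]
contact_force: [-5.5, -3.7, 6.8]
opening: 0.016
grasp_force: 30.0
```

Request:
arm_command(
  translation=[
    [-0.03,0.1,0],
    [-0.03,0.1,0],
    [0,0,0],
    [0,0,0],
    [0,0,0],
    [0,0,0],
    [0,0,0],
    [0,0,0],
  ],
  delta_rot=[
    [0,0,0],
    [0,0,0],
    [0,0,0],
    [0,0,0],
    [0,0,0],
    [0,0,0],
    [0,0,0],
    [0,0,0],
  ],
  jaw=[1,1,1,1,1,1,1,1],
)

```text
clock: 41.4
tcp_pos: [0.504, -0.0457, 0.0524]
eef_rot: [[-0.262, 0.965, -0.0], [0.965, 0.262, -0.004], [-0.004, -0.001, -1.0]]
contact_force: [-3.1, -6.7, 5.3]
opening: 0.0161
grasp_force: 30.0
```

Request:
arm_command(
  translation=[
    [0,0,0],
    [0,0,0],
    [0,0,0],
    [0,0,1],
    [0,0,4],
    [0,0,5],
    [0,0,5],
    [0,0,5],
  ],
  delta_rot=[
    [0,0,0],
    [0,0,0],
    [0,0,0],
    [0,0,0],
    [0,0,0],
    [0,0,0],
    [0,0,0],
    [0,0,0],
  ],
  jaw=[0.45,0.45,0.45,0.45,0.45,0.45,0.45,0.45],
)

```text
clock: 42.4
tcp_pos: [0.5043, -0.0422, 0.2546]
eef_rot: [[-0.264, 0.964, 0.001], [0.964, 0.264, -0.0], [-0.001, 0.001, -1.0]]
contact_force: [0.7, -0.2, -0.2]
opening: 0.0482
grasp_force: 0.0
```

Request:
arm_command(
  translation=[
    [0,0,5],
    [-0.5,-5,0],
    [-0.5,-5,0],
    [-0.5,-5,0],
    [-0.5,-5,0],
    [-0.5,-5,0],
    [0,0,0],
    [0,0,0],
  ],
  delta_rot=[
    [0,0,0],
    [0,0,0],
    [0,0,0],
    [0,0,0],
    [0,0,0],
    [0,0,0],
    [0,0,0],
    [0,0,0],
  ],
  jaw=[0.45,0.45,0.45,0.45,0.45,0.45,0.45,0.45],
)

```text
clock: 43.4
tcp_pos: [0.4797, -0.2918, 0.3024]
eef_rot: [[-0.264, 0.964, 0.001], [0.964, 0.264, 0.001], [0.001, 0.001, -1.0]]
contact_force: [1.3, 0.6, -0.5]
opening: 0.0476
grasp_force: 0.0
```

```bash
python3 - <<'E'
from h import *
t=robot.get_image("top");s=robot.get_image("side")
a=cv2.resize(t[176:264,190:325],None,fx=3.4,fy=3.4,interpolation=cv2.INTER_CUBIC)[:300]
b=cv2.resize(s[190:280,170:330],None,fx=5,fy=5,interpolation=cv2.INTER_CUBIC)[:300]
m=np.zeros((600,800,3),np.uint8);m[:a.shape[0],:a.shape[1]]=a;m[300:300+b.shape[0],:b.shape[1]]=b;cv2.imwrite("pics/m5.png",m)
E
```

```text
(no output)
```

View pics/m5.png

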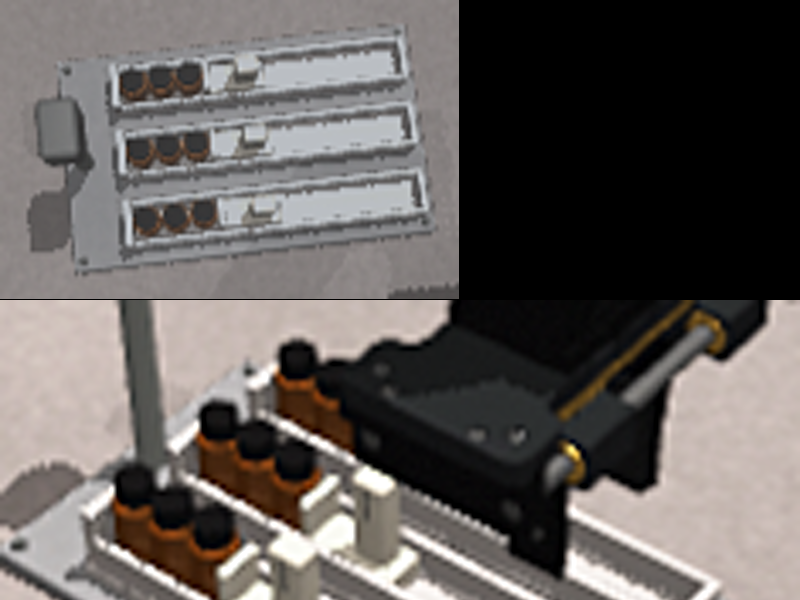

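All three rows stand closed up against their gates with the pushers touching, and every vial is upright. In the top crop the short lane's vials are at about (147,218), (176,217) and (206,211). The arm is clear of everything.

```bash
python3 -c "
from plant import robot
print(robot.finish_job())"
```

```text
the job is handed in; nothing more can be done
None
```

The spare vial is standing in the short lane and all three pushers are slid up on full rows of three; the last pictures show every vial upright with no gaps. I handed the job in at about 43.5 s, and the hand-in gave no verdict.

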